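Load a steel pin to the hidden stop of a V-block and switch the magnet on

ROBOT

A 7-joint arm with a two-finger parallel gripper is mounted at the origin on the work surface. World frame = base frame: x ahead of the robot, y to its left, z up, the work surface at z = 0. Lengths are in m, angles in rad, forces in N, time in s.
With the tool pointing down it reaches from about 0.425 to 1.025 m from the base axis. Payload 9.4 kg.
Tool frame: the origin (TCP) lies at the very end of the fingers, on their centre line; the grasp point (between the pads) lies 19 mm behind it; z points along the fingers, y is the direction in which the jaws open and shut (so a half turn about z gives the same grasp; the last joint's range is limited). The gripper opens to 93 mm and grips with 3 to 60 N. Pads are 15 mm wide; open, the fingers measure 128 mm over their backs; the gripper's body (75 mm by 188 mm) begins 65 mm behind the grasp point.
Start: joints at [-1.2, 0.599, -0.003, 1.599, 0.002, 0.943, -0.08], TCP at [0.314, 0.654, 0.219] pointing down, gripper open.
Joint ranges: [-2.57, 2.57], [-0.35, 1.97], [-1.29, 1.29], [0.11, 2.56], [-1.05, 4.19], [0.11, 1.86], [-2.63, 2.63]. Speed limits (rad/s): [2.22, 2.22, 3.01, 3.01, 3.14, 3.14, 3.14].

INTERFACE

Orientations are given as a unit quaternion [w, x, y, z].
In Python, from plant import get_obs, snapshot, finish_job gives the robot as it stands.
- The arm moves only by the shell command python3 -m crank 'ROWS' [FORCE]. ROWS is JSON, a list of rows, each an object with "grip": the closure in counts, from 0 (fully open) to 255 (shut); "translation": the shift along the tool's x, y, z as a fraction of full scale, a list of three; "roll": the turn about the tool's z as a fraction of full scale. In form: [{"grip": grip, "translation": [x, y, z], "roll": roll}, ...]. A call has 1 to 20 rows; each row shifts and turns the commanded pose from where the row before left it, along the tool's axes as they then stand; what a row does not reach is not made up. Full scale, the value 1, is 20 cm for a shift and 0.5 rad for a turn. A row lasts 1/8 s, in which the tool goes at most 62.5 mm and 10.7 degrees, less where a joint would pass 70% of its speed; a pose out of reach is approached as far as the arm can. A call with a number of a shift or a turn outside -1 to 1 is refused whole. A call with a gripper value outside its range is refused whole. The fingers move at their own pace and stop on an object; FORCE is the grip in N (left out, the last holds). Time passes only in rows, so rows that do not move let the fingers close. It gives the time, the measured TCP pose, the force and the opening at its end, in the units of the state.
- get_obs(): the state, without advancing time (a new reading comes with each control period).
- snapshot(name): name is "scene" or "top" or "wrist"; returns a dict with "img" (400x640x3 uint8, red, green, blue), "camera_matrix" (3x3 intrinsics, pixels), "eye" and "rotation" of the camera in the world. Camera axes: x right, y down, z forward; pixel columns grow to the right and rows downward; lengths in m; the calibration is good to about 2 mm. A picture is of the moment at which its call begins. There is no depth.
- finish_job(): hands the job in, once; it reports no verdict.
The state is a dict: "clock": time; "joints": joint angles; "qd": joint speeds; "effort": joint torques, N m; "ee_pos": TCP position; "ee_rot": TCP orientation; "ft_force": force on the tool from outside, world axes, zero at the start; "ft_torque": the same for the moment, N m; "width": opening from 0.0 (shut) to 1.0 (fully open).
Only numpy, scipy, OpenCV 4.12 (cv2) and the standard library are available. Lean on these libraries where they do the work, as an engineer would, in place of code of your own. Each camera call takes 0.05 s, during which the arm holds its last target. There are 200 camera calls.

TASK

Load the steel pin, not the brass one, for engraving: take it from the black rack, lay it in the open part of the V-groove and push it along into the grey housing until its end is fully home against the end stop hidden inside, gently, without driving the stop back. Then, with the pin home, flip the bat toggle switch on the white control box over to the other side to turn the magnet on. Leave the pin home in the groove and let go; do not disturb the brass pin, the jar or the red tray.

Things in the scene. Friction and masses are not known exactly. Their poses are not given: they have to be found in the camera images.
- steel_pin: the bright steel pin: round rod 14 mm in diameter, 140 mm long, about 160 g, flat ends. Origin at its middle on its axis; x along the axis (both ends alike). At the start it lies level across two cradles of the black rack, its axis 40 mm above the table
- brass_pin: bystander: a yellow brass pin of the same size in the other place of the rack (which place is which varies); origin at its middle, x along its axis
- rack: black plastic rack fixed to the table, plate 120 x 110 x 12 mm with two pairs of cradles; origin under its centre. The pins lie along its x, 28 mm either side of its centre line. The cradles, 16 mm long, lips 36 mm above the table, stand 45 mm either side of the centre; between them, under a pin's middle, there is free space down to the plate
- vblock: blue and steel magnetic V-block, fixed, 310 mm long, a 90 degree groove along its top. Origin on the table under the groove line; x along the groove in the direction to push, y across, z up. Groove open from above from x = -160 mm (the block's end) to +10 mm; beyond, a grey housing covers it. Groove lips and flat blue shoulders are 41 mm above the table, out to 28 mm either side of the groove line
- groove_mid (a point): point on the axis of a pin lying in the groove, in the middle of the open part: x = -75 mm of the V-block, 45 mm above the table. A pin laid with its middle here is 15 mm short of the housing's opening and its rear end is at x = -145 mm
- housing_mouth (a point): centre of the housing's opening, on the axis of a pin in the groove: x = +10 mm of the V-block, 45 mm above the table. The housing reaches to x = +150 mm, is 50 mm wide, its top 68 mm above the table; its tunnel is 26 mm wide, ceiling 60 mm above the table. The hidden stop face is set anew each time, from x = 108 to 122 mm: a pin that is home still sticks out by 28 to 42 mm
- pointer (a joint): travel (m) of the stop's light feeler, shown by the red pointer in the slot on top of the housing: 0 untouched, grows as the pin's end pushes the feeler in (0.1 to 0.2 N, it springs back), 0.006 when the pin's end meets the steel stop face; the red pointer then stands beside the green mark
- overload (a joint): how far (m) the steel stop face has been driven back on its overload spring: about 0 normally (within 1 mm); it only gives way when the pin is pushed against it with more than about 12 N, then 1 N per further mm. Sliding the pin along the groove takes 1 to 3 N
- control_box: white control box, fixed, 85 x 75 mm and 60 mm high; origin under its centre, z up. The bat toggle stands at the middle of its top and swings along the box's x; a red lamp marks the off (-x) side, a green lamp the on (+x) side
- toggle (a joint): angle of the metal bat toggle (rad): 0 off, leaning 0.42 rad from upright to the box's -x side; 0.84 on, leaning as far to the +x side. It snaps over its centre at 0.42 (about 1 N at the tip). Pivot at the middle of the box's top, 60 mm above the table
- bat_tip (a point): the tip of the toggle's bat, on its axis, 37 mm from the pivot (94 mm above the table at either side); the bat is 11 mm thick near the tip, 7 mm at its foot
- jar: bystander: closed jar, 52 mm in diameter, 70 mm high, standing; origin under its centre
- red_tray: bystander: open red plastic tray, 130 x 90 x 35 mm; origin under its centre
Mind the look-alikes: they are no part of the job. There is more than one size of the control_box; the job needs the largest.

How it is judged:
On the way, in this order (a step that is already met when the one before it is completed fails the run):
1. the steel pin lies in the groove, pushed home against the stop (value of joint pointer above 0.0045 m and x of steel_pin in the frame of vblock above 0.03 m and angle between the x axis of steel_pin and the x axis of vblock, either way round below 0.05 rad), for 0.2 s.
2. the toggle is flipped to the on side (value of joint toggle above 0.7 rad), for 0.2 s.
At the end, for the whole second after the job is handed in: the steel pin lies at rest in the groove (within 3 mm and 0.05 rad of its line) with its end within 1.5 mm of the stop face (pointer beyond 4.5 mm of 6), the stop is not driven back, and the toggle is on (beyond 0.7 rad) (all of step 1 and value of joint overload below 0.002 m and y of steel_pin in the frame of vblock between -0.003 and 0.003 m and linear speed of steel_pin below 0.01 m/s and value of joint toggle above 0.7 rad); the robot touches nothing.
It fails at once if the stop is driven back more than 3 mm (pushed with more than about 15 N) (value of joint overload above 0.003 m).
It fails at once if the brass pin is moved more than 15 mm (distance of brass_pin from where it was at the start of the episode above 0.015 m).
It fails at once if the jar or the red tray is moved more than 15 mm (distance of any of jar, red_tray from where it was at the start of the episode above 0.015 m).
It also fails if it takes over 54 s, if anything falls off the work surface, if the arm or the gripper's body presses on something with over 40 N, if the wrist force passes 120 N, or if a joint passes its speed limit or range.

## Working session

There is one attempt and no reset: what is moved stays moved. The work goes in short steps, Python scripts to look and compute and a shell command to move; the robot and the scene stay as the last step left them, time stands still between calls to the robot, and variables do not carry over. Pictures are saved under pics/ and viewed, about 8 in all and at most 12, crops included, and the job is handed in when it is done.

```bash
mkdir -p pics; ls
cat > h.py <<'E'
import numpy as np, cv2, json
from plant import get_obs, snapshot
def save(name,fn,crop=None,scale=1):
    s=snapshot(name); im=s["img"][:,:,::-1].copy()
    np.savez('pics/'+fn+'.npz',img=im,K=s["camera_matrix"],eye=s["eye"],R=s["rotation"])
    if crop: im=im[crop[1]:crop[3],crop[0]:crop[2]]
    im=cv2.resize(im,None,fx=scale,fy=scale,interpolation=cv2.INTER_CUBIC)
    cv2.imwrite('pics/'+fn+'.png',im)
def w(fn,u,v,z):
    d=np.load('pics/'+fn+'.npz'); r=d['R']@np.linalg.solve(d['K'],[u,v,1.]); e=d['eye']
    return e+r*(z-e[2])/r[2]
def px(fn,p):
    d=np.load('pics/'+fn+'.npz'); c=d['K']@(d['R'].T@(np.array(p)-d['eye'])); return c[:2]/c[2]
E
python3 - <<'E'
from h import *
save('top','top0'); save('scene','scene0')
a=cv2.imread('pics/top0.png');cv2.imwrite('pics/top0b.png',cv2.resize(a,(800,500)))
o=get_obs(); print(o)
for n in('top0','scene0'):
    d=np.load('pics/%s.npz'%n);print(d['eye'],d['R'].tolist(),d['K'].tolist())
E
```

```text
pics
{'clock': 0.1, 'joints': array([-1.19972865,  0.60005359, -0.00253411,  1.60002631,  0.00174308,
        0.94290275, -0.07983074]), 'qd': array([-0.00033842, -0.00160259,  0.00013827, -0.00185937,  0.00137278,
       -0.00075155,  0.00098664]), 'effort': array([ 4.66008758e-03, -7.66557956e+01,  1.50201112e+00, -2.52937621e+01,
       -5.22702117e-02,  1.36561407e-02,  3.79353560e-05]), 'ee_pos': array([0.31371024, 0.65313992, 0.21784874]), 'ee_rot': array([-1.10394323e-04,  2.22024675e-01,  9.75040800e-01, -6.85127946e-04]), 'ft_force': array([-0.3321674 ,  0.22092452, -0.78287831]), 'ft_torque': array([-0.01226162, -0.01629987,  0.00082957]), 'width': 0.9991285908742942}
[5.37812777e-01 1.90082934e-04 9.61066006e-01] [-0.018649476647065327, 0.7123660985827849, -0.7015544421464727, 0.0028466322706340295] [[380.2021428069832, 0.0, 323.5342037368916], [0.0, 380.2021428069832, 197.12644285688805], [0.0, 0.0, 1.0]]
[ 1.25423097 -0.18944779  0.80824398] [-0.30916172193733676, 0.7318201529230718, 0.562677712937154, -0.2285871493067944] [[445.2446467295408, 0.0, 327.42029609328097], [0.0, 445.2446467295408, 199.65069289339274], [0.0, 0.0, 1.0]]
```

```bash
sed -i "s/^def w/from scipy.spatial.transform import Rotation as Ro\ndef M(q): return Ro.from_quat([*q[1:],q[0]]).as_matrix()\ndef w(/;s/^def M/def M/" h.py; sed -i "s/^def w((/def w(/; s/d\['R'\]@/M(d['R'])@/; s/d\['R'\].T/M(d['R']).T/" h.py; cat h.py | tail -9; python3 -c "
from h import *
print(M(get_obs()['ee_rot']).round(3), w('top0',320,200,0))"
```

```text
im=cv2.resize(im,None,fx=scale,fy=scale,interpolation=cv2.INTER_CUBIC)
    cv2.imwrite('pics/'+fn+'.png',im)
from scipy.spatial.transform import Rotation as Ro
def M(q): return Ro.from_quat([*q[1:],q[0]]).as_matrix()
def w(fn,u,v,z):
    d=np.load('pics/'+fn+'.npz'); r=M(d['R'])@np.linalg.solve(d['K'],[u,v,1.]); e=d['eye']
    return e+r*(z-e[2])/r[2]
def px(fn,p):
    d=np.load('pics/'+fn+'.npz'); c=d['K']@(M(d['R']).T@(np.array(p)-d['eye'])); return c[:2]/c[2]
[[-0.901  0.433 -0.001]
 [ 0.433  0.901 -0.001]
 [-0.    -0.001 -1.   ]] [0.55947477 0.03073026 0.        ]
```

View pics/top0b.png

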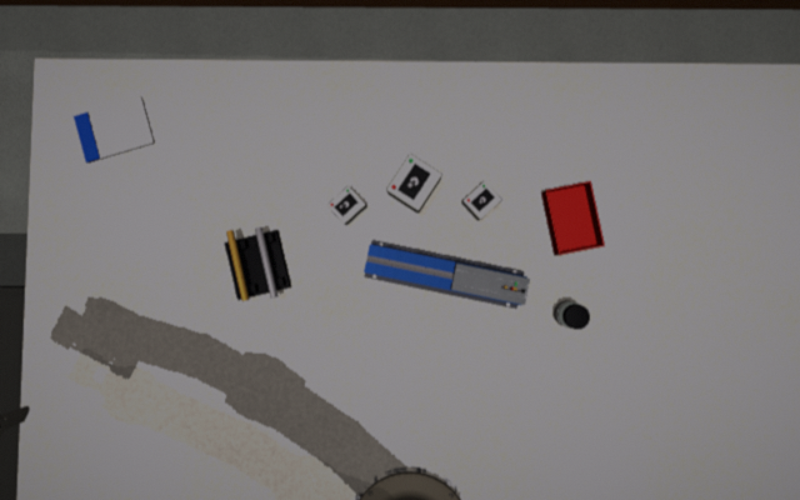

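View pics/scene0.png

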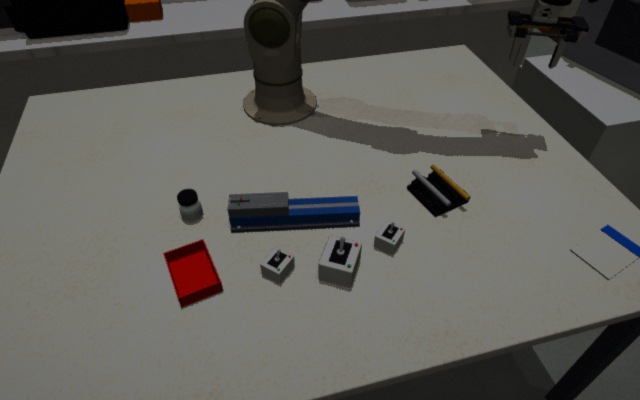

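Candidates (top view, 800 px picture): steel pin (267,262) vs brass pin (238,265). The boxes are the largest (414,183), small (347,204) and small (482,200). The V-block runs from (367,260) to (528,290), with its housing on the right. I chose the steel pin and the largest box, and will check both in one crop.

Run:
```python
from h import *
a=np.load('pics/top0.npz')['img'][115:250,172:432]
cv2.imwrite('pics/c1.png',cv2.resize(a,None,fx=3,fy=3,interpolation=cv2.INTER_CUBIC))
```

```text
(no output)
```

View pics/c1.png

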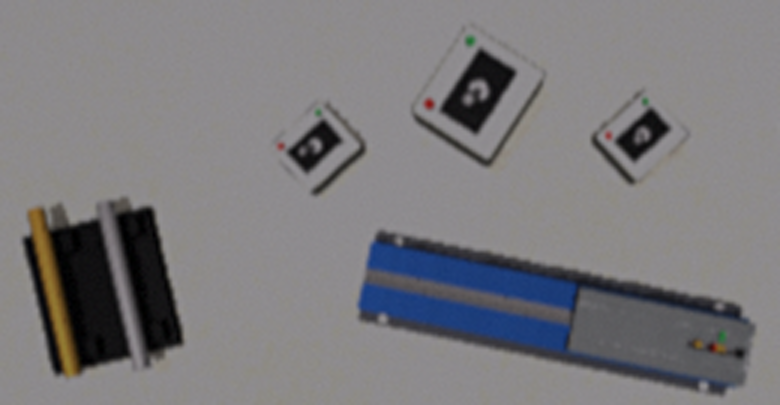

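Run:
```python
from h import *
f=lambda u,v,z: w('top0',(u+.5)/3-.5+172,(v+.5)/3-.5+115,z)
def line(n,a,b):
    d=b-a; print(n,a.round(4),b.round(4),'mid',((a+b)/2).round(4),'len',np.linalg.norm(d).round(4),'ang',np.degrees(np.arctan2(d[1],d[0])).round(2))
line('pin',f(141,368,.042),f(106,203,.042))
line('brass',f(70,374,.042),f(37,209,.042))
line('groove',f(369,276,.041),f(571,317,.041))
line('shoulderL',f(372,243,.041),f(577,284,.041));line('shoulderR',f(363,314,.041),f(570,347,.041))
line('hous front',f(579,285,.068),f(570,348,.068))
line('hous end',f(753,320,.068),f(742,385,.068))
c=[f(u,v,.06) for u,v in((470,22),(545,75),(488,162),(414,112))]
for i in range(4): line('box',c[i-1],c[i])
print(sum(c)/4); line('lamps',f(429,104,.06),f(470,40,.06))
```

```text
pin [0.4642 0.2739 0.042 ] [0.5974 0.3057 0.042 ] mid [0.5308 0.2898 0.042 ] len 0.137 ang 13.45
brass [0.4584 0.3316 0.042 ] [0.5918 0.3621 0.042 ] mid [0.5251 0.3469 0.042 ] len 0.1368 ang 12.9
groove [0.5415 0.0906 0.041 ] [ 0.511  -0.0727  0.041 ] mid [0.5262 0.009  0.041 ] len 0.1661 ang -100.55
shoulderL [0.5682 0.0886 0.041 ] [ 0.5376 -0.0772  0.041 ] mid [0.5529 0.0057 0.041 ] len 0.1686 ang -100.44
shoulderR [0.5107 0.0949 0.041 ] [ 0.487  -0.0722  0.041 ] mid [0.4988 0.0114 0.041 ] len 0.1688 ang -98.09
hous front [ 0.5369 -0.0765  0.068 ] [ 0.4877 -0.0701  0.068 ] mid [ 0.5123 -0.0733  0.068 ] len 0.0496 ang 172.59
hous end [ 0.5118 -0.2118  0.068 ] [ 0.4613 -0.2037  0.068 ] mid [ 0.4865 -0.2077  0.068 ] len 0.0512 ang 170.89
box [0.6721 0.0553 0.06  ] [0.7445 0.0119 0.06  ] mid [0.7083 0.0336 0.06  ] len 0.0844 ang -30.92
box [0.7445 0.0119 0.06  ] [ 0.7028 -0.0482  0.06  ] mid [ 0.7237 -0.0182  0.06  ] len 0.0731 ang -124.73
box [ 0.7028 -0.0482  0.06  ] [ 0.6331 -0.0041  0.06  ] mid [ 0.668  -0.0261  0.06  ] len 0.0826 ang 147.67
box [ 0.6331 -0.0041  0.06  ] [0.6721 0.0553 0.06  ] mid [0.6526 0.0256 0.06  ] len 0.071 ang 56.66
[0.68813437 0.0037282  0.06      ]
lamps [0.6786 0.0435 0.06  ] [0.7301 0.0117 0.06  ] mid [0.7044 0.0276 0.06  ] len 0.0605 ang -31.69
```

```bash
python3 -m crank '[{"grip":156,"translation":[-0.176,-0.1165,0],"roll":0},{"grip":156,"translation":[-0.176,-0.1165,0],"roll":0},{"grip":156,"translation":[-0.176,-0.1165,0],"roll":0},{"grip":156,"translation":[-0.176,-0.1165,0],"roll":0},{"grip":156,"translation":[-0.176,-0.1165,0],"roll":0},{"grip":156,"translation":[-0.176,-0.1165,0],"roll":0},{"grip":156,"translation":[-0.176,-0.1165,0],"roll":0},{"grip":156,"translation":[-0.176,-0.1165,0],"roll":0},{"grip":156,"translation":[-0.176,-0.1165,0],"roll":0},{"grip":156,"translation":[-0.176,-0.1165,0],"roll":0},{"grip":156,"translation":[0,0,0.07],"roll":-0.27},{"grip":156,"translation":[0,0,0.07],"roll":-0.27},{"grip":156,"translation":[0,0,0.07],"roll":-0.27},{"grip":156,"translation":[0,0,0.07],"roll":-0.27},{"grip":156,"translation":[0,0,0.07],"roll":-0.27},{"grip":156,"translation":[0,0,0],"roll":0}]' 30
python3 - <<'E'
from h import *
save('wrist','w1'); o=get_obs(); print(o['ee_pos'],M(o['ee_rot']).round(3).tolist(),o['width'],o['clock'])
d=np.load('pics/w1.npz');print(d['eye'])
E
```

```text
clock: 2.1
ee_pos: [0.5297, 0.2905, 0.1475]
ee_rot: [-0.001, -0.113, 0.994, -0.0]
ft_force: [-0.0, -0.1, 0.4]
width: 0.388
[0.53011746 0.29075725 0.14824014] [[-0.975, -0.222, -0.001], [-0.222, 0.975, -0.0], [0.001, -0.0, -1.0]] 0.38677857167855023 2.15
[0.45867754 0.27305262 0.31310409]
```

View pics/w1.png

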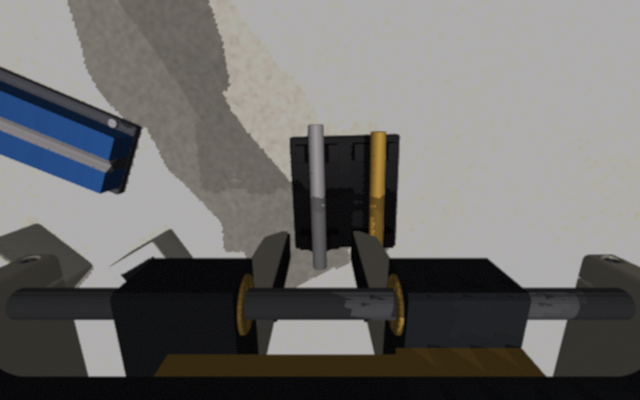

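Run:
```python
from h import *
a=w('w1',316,126,.042);b=w('w1',320,268,.042);d=a-b
print(a,b,(a+b)/2,np.linalg.norm(d),np.degrees(np.arctan2(d[1],d[0])))
for n,p in(('g0',(115,165)),('corner',(139,129)),('corner2',(121,191))): print(n,w('w1',*p,.041))
R=M(get_obs()['ee_rot']);print(R.T@((a+b)/2-get_obs()['ee_pos']))
```

```text
[0.46504906 0.27070833 0.042     ] [0.59885257 0.30517527 0.042     ] [0.53195082 0.2879418  0.042     ] 0.13817145198500153 -165.55500354711157
g0 [0.54016169 0.09919394 0.041     ]
corner [0.50286098 0.11837212 0.041     ]
corner2 [0.56370099 0.1058577  0.041     ]
[-0.00129445 -0.00312968  0.10623928]
```

```bash
python3 -m crank '[{"grip":156,"translation":[-0.004,-0.011,0.15],"roll":-0.03},{"grip":156,"translation":[0,0,0.15],"roll":0},{"grip":156,"translation":[0,0,0.13],"roll":0},{"grip":156,"translation":[0,0,0.08],"roll":0},{"grip":156,"translation":[0,0,0.045],"roll":0},{"grip":156,"translation":[0,0,0],"roll":0}]' 30
python3 - <<'E'
from h import *
save('wrist','w2',(220,60,460,300),2.4); o=get_obs(); print(o['ee_pos'],M(o['ee_rot'])[:,1].round(3).tolist())
E
```

```text
clock: 2.9
ee_pos: [0.5317, 0.2892, 0.0377]
ee_rot: [-0.0, -0.121, 0.993, -0.0]
ft_force: [-0.6, 0.7, -0.3]
width: 0.387
[0.53185252 0.28933064 0.03809657] [-0.239, 0.971, 0.0]
```

View pics/w2.png

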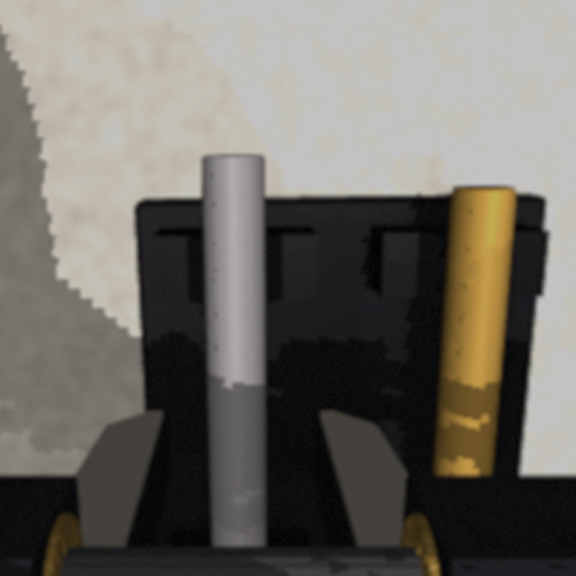

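The steel pin lies between the fingers (about 235,400), and the brass pin stands clear on the right. Next I close and lift.

```bash
python3 -m crank '[{"grip":156,"translation":[0,0,0.006],"roll":0},{"grip":255,"translation":[0,0,0],"roll":0},{"grip":255,"translation":[0,0,0],"roll":0},{"grip":255,"translation":[0,0,0],"roll":0},{"grip":255,"translation":[0,0,0],"roll":0},{"grip":255,"translation":[0,0,0],"roll":0},{"grip":255,"translation":[0,0,-0.05],"roll":0},{"grip":255,"translation":[0,0,-0.1],"roll":0},{"grip":255,"translation":[0,0,-0.2],"roll":0},{"grip":255,"translation":[0,0,-0.2],"roll":0},{"grip":255,"translation":[0,0,0],"roll":0}]' 30
python3 - <<'E'
from h import *
save('wrist','w3',(220,60,460,300),2); o=get_obs(); print(o['ee_pos'],M(o['ee_rot'])[:,:2].round(4).tolist(),o['width']*93,o['ft_force'])
E
```

```text
clock: 4.32
ee_pos: [0.5328, 0.2908, 0.1498]
ee_rot: [0.003, -0.121, 0.993, 0.002]
ft_force: [0.5, 1.3, -1.5]
width: 0.139
[0.53194091 0.29001967 0.14791015] [[-0.9707, -0.2402], [-0.2402, 0.9707], [-0.0027, 0.0015]] 12.918777470734168 [-1.57937253  1.13473459 -1.01698838]
```

View pics/w3.png

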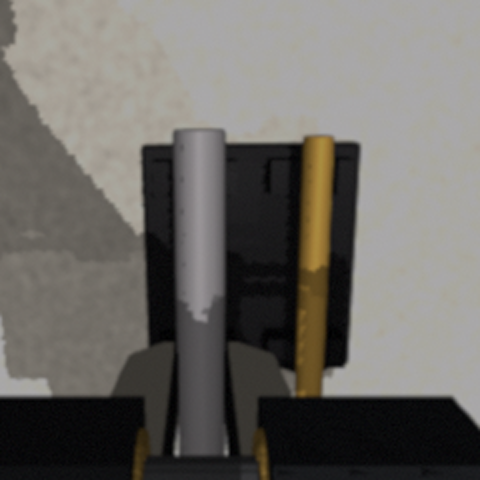

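```bash
python3 -m crank '[{"grip":255,"translation":[0.045,-0.169,0],"roll":0},{"grip":255,"translation":[0.045,-0.169,0],"roll":0},{"grip":255,"translation":[0.045,-0.169,0],"roll":0},{"grip":255,"translation":[0.045,-0.169,0],"roll":0},{"grip":255,"translation":[0.045,-0.169,0],"roll":0},{"grip":255,"translation":[0.045,-0.169,0],"roll":0},{"grip":255,"translation":[0.045,-0.169,0],"roll":0},{"grip":255,"translation":[0.045,-0.169,0],"roll":0},{"grip":255,"translation":[0,0,0],"roll":0.333},{"grip":255,"translation":[0,0,0],"roll":0.333},{"grip":255,"translation":[0,0,0],"roll":0.333},{"grip":255,"translation":[0,0,0],"roll":0.333},{"grip":255,"translation":[0,0,0],"roll":0.333},{"grip":255,"translation":[0,0,0],"roll":0.333}]'
python3 -m crank '[{"grip":255,"translation":[0,0,0],"roll":0.333},{"grip":255,"translation":[0,0,0],"roll":0.333},{"grip":255,"translation":[0,0,0],"roll":0.333},{"grip":255,"translation":[0,0,0],"roll":0.333},{"grip":255,"translation":[0,0,0],"roll":0.333},{"grip":255,"translation":[0,0,0],"roll":0.333},{"grip":255,"translation":[0,0,0.1],"roll":0},{"grip":255,"translation":[0,0,0.1],"roll":0},{"grip":255,"translation":[0,0,0],"roll":0}]'
python3 - <<'E'
from h import *
save('wrist','w4'); o=get_obs(); R=M(o['ee_rot']);print(o['ee_pos'],R[:,:2].round(4).tolist(),np.degrees(np.arctan2(R[1,1],R[0,1])),o['width']*93,o['ft_force'],o['joints'][6])
E
```

```text
clock: 6.12
ee_pos: [0.5257, 0.0096, 0.1452]
ee_rot: [-0.001, 0.372, 0.928, -0.001]
ft_force: [0.0, 0.0, -2.0]
width: 0.14
clock: 7.25
ee_pos: [0.525, 0.0095, 0.1045]
ee_rot: [-0.001, 0.769, 0.639, -0.002]
ft_force: [-0.1, 0.0, -0.6]
width: 0.141
[0.52566853 0.00933203 0.10540927] [[0.1838, 0.983], [0.983, -0.1838], [-0.0012, -0.0026]] -10.593597319834103 12.973109819770437 [ 0.40307402  1.85353098 -1.24935516] 0.0746758316115297
```

View pics/w4.png

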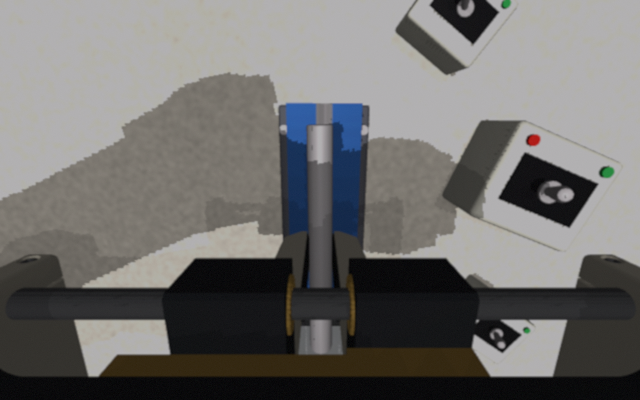

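Run:
```python
from h import *
o=get_obs();R=M(o['ee_rot']);p=o['ee_pos'];d=np.load('pics/w4.npz')['img']
for n,q,z in(('groove end',(324,104),.041),('blueL',(286,104),.041),('blueR',(361.5,104),.041),('L2',(286,220),.041),('R2',(363,220),.041),('pin end',(320,126),.108),('pin near',(320,245),.108)):
    print(n,w('w4',*q,z).round(4),(R.T@(w('w4',*q,z)-p)).round(4))
def bl(v): 
    r=d[v].astype(int); b=np.where((r[:,0]-r[:,2]>40))[0]; b=b[(b>270)&(b<380)]; return v,b.min(),b.max()
def gr(v): r=d[v,300:345].astype(int); return (r[:,0]-r[:,2]).tolist()
for v in(106,114,150,180,200,225): print(bl(v))
print(gr(112))
```

```text
groove end [0.5431 0.0902 0.041 ] [0.0828 0.0025 0.0643]
blueL [0.5159 0.0953 0.041 ] [ 0.0828 -0.0253  0.0644]
blueR [0.57   0.0852 0.041 ] [0.0828 0.0298 0.0642]
L2 [0.4968 0.0079 0.041 ] [-0.0067 -0.0279  0.0645]
R2 [ 0.5581 -0.0035  0.041 ] [-0.0065  0.0344  0.0643]
pin end [0.538  0.0769 0.108 ] [ 0.0687 -0.0004 -0.0027]
pin near [0.5256 0.0104 0.108 ] [ 0.001  -0.0003 -0.0026]
(106, np.int64(286), np.int64(362))
(114, np.int64(286), np.int64(362))
(150, np.int64(287), np.int64(360))
(180, np.int64(288), np.int64(358))
(200, np.int64(289), np.int64(358))
(225, np.int64(290), np.int64(356))
[116, 116, 116, 117, 115, 118, 115, 116, 115, 115, 116, 116, 115, 116, 112, 83, 35, 4, -2, -2, -1, -1, -2, -1, 0, -1, -2, -1, -2, -1, -1, 14, 54, 100, 115, 113, 113, 113, 113, 113, 112, 112, 113, 113, 111]
```

Run:
```python
from h import *
o=get_obs();R=M(o['ee_rot']);p=o['ee_pos'];d=np.load('pics/w4.npz')['img']
for q in((323.9,112),(324.25,106),(323.75,150),(323.3,180),(323.75,200),(323.3,225)): print(q,(R.T@(w('w4',*q,.041)-p)).round(4))
g=d[132:245,295:345].astype(int)
for v in(132,145,160,180,200,220,235): print(v,d[v,300:342].max(1).tolist() if 0 else d[v,302:342,0].tolist())
```

```text
(323.9, 112) [0.0772 0.0024 0.0643]
(324.25, 106) [0.0814 0.0027 0.0643]
(323.75, 150) [0.0495 0.0024 0.0643]
(323.3, 180) [0.0263 0.0022 0.0644]
(323.75, 200) [0.0102 0.0026 0.0644]
(323.3, 225) [-0.0109  0.0023  0.0644]
132 [155, 156, 156, 151, 128, 96, 99, 111, 120, 129, 137, 145, 151, 158, 166, 173, 177, 178, 177, 175, 170, 162, 155, 147, 140, 132, 124, 115, 108, 92, 79, 83, 89, 91, 91, 91, 90, 89, 94, 111]
145 [89, 91, 89, 82, 78, 81, 98, 110, 116, 119, 125, 142, 151, 157, 165, 172, 176, 178, 177, 174, 168, 160, 153, 146, 139, 132, 123, 115, 105, 91, 78, 82, 89, 91, 90, 90, 90, 91, 90, 89]
160 [89, 87, 85, 78, 72, 76, 91, 104, 114, 122, 129, 127, 120, 120, 129, 151, 172, 179, 178, 175, 168, 159, 152, 145, 138, 130, 120, 113, 105, 90, 80, 86, 89, 88, 89, 88, 90, 89, 88, 89]
180 [84, 85, 84, 82, 74, 65, 62, 68, 76, 79, 85, 88, 90, 93, 96, 98, 101, 103, 102, 101, 99, 97, 96, 94, 92, 89, 86, 81, 76, 69, 70, 82, 85, 84, 85, 84, 84, 84, 85, 84]
200 [84, 84, 80, 77, 73, 66, 61, 66, 73, 79, 83, 87, 89, 93, 95, 98, 100, 102, 102, 101, 99, 96, 95, 93, 92, 88, 85, 80, 75, 68, 68, 79, 79, 77, 79, 80, 85, 86, 85, 84]
220 [74, 74, 75, 73, 73, 68, 62, 64, 72, 78, 82, 87, 90, 93, 94, 95, 99, 101, 101, 101, 95, 87, 85, 82, 81, 78, 75, 73, 68, 62, 64, 71, 73, 74, 74, 73, 72, 75, 73, 74]
235 [53, 54, 52, 51, 42, 28, 37, 54, 64, 69, 74, 79, 80, 82, 83, 86, 87, 89, 89, 89, 87, 85, 83, 82, 81, 79, 75, 72, 66, 53, 31, 24, 37, 51, 52, 53, 52, 54, 53, 51]
```

```bash
python3 -m crank '[{"grip":255,"translation":[0,0.013,0],"roll":0},{"grip":255,"translation":[0,0,0.1],"roll":0},{"grip":255,"translation":[0,0,0.1],"roll":0},{"grip":255,"translation":[0,0,0.06],"roll":0},{"grip":255,"translation":[0,0,0.02],"roll":0},{"grip":255,"translation":[0,0,0],"roll":0},{"grip":255,"translation":[0,0,0],"roll":0}]'
python3 - <<'E'
from h import *
o=get_obs();print(o['ee_pos'],o['ft_force'])
save('wrist','w5',(220,60,460,300),2.4)
E
```

```text
clock: 8.18
ee_pos: [0.5295, 0.0089, 0.051]
ee_rot: [0.0, 0.769, 0.639, 0.0]
ft_force: [0.4, -0.1, -1.2]
width: 0.141
[0.52946085 0.00886171 0.05097631] [ 0.44040481 -0.12021805 -1.22964567]
```

View pics/w5.png

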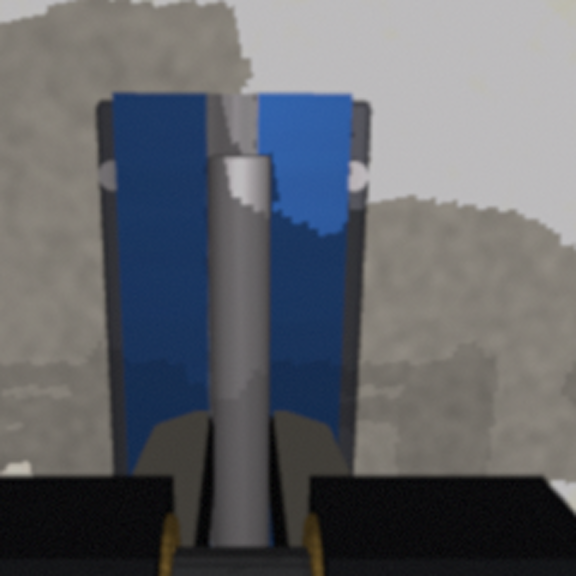

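```bash
python3 -m crank '[{"grip":255,"translation":[0,-0.0075,0.005],"roll":0},{"grip":255,"translation":[0,0,0.015],"roll":0},{"grip":255,"translation":[0,0,0.01],"roll":0},{"grip":255,"translation":[0,0,0.005],"roll":0},{"grip":255,"translation":[0,0,0],"roll":0},{"grip":255,"translation":[0,0,0],"roll":0}]'
python3 - <<'E'
from h import *
o=get_obs();print(o['ee_pos'],o['ft_force'])
E
```

```text
clock: 8.98
ee_pos: [0.5277, 0.0091, 0.0434]
ee_rot: [0.0, 0.769, 0.639, 0.0]
ft_force: [0.2, -0.2, -0.9]
width: 0.144
[0.52769668 0.00909862 0.04342203] [ 0.20831343 -0.17992381 -0.8643317 ]
```

```bash
python3 -m crank '[{"grip":255,"translation":[0,0,0.005],"roll":0},{"grip":255,"translation":[0,0,0],"roll":0},{"grip":255,"translation":[0,0,0],"roll":0}]' 8
python3 -c "
from plant import *
print(get_obs()['ft_force'])"
python3 -m crank '[{"grip":180,"translation":[0,0,0],"roll":0},{"grip":180,"translation":[0,0,0],"roll":0},{"grip":180,"translation":[0,0,0],"roll":0},{"grip":180,"translation":[0,0,-0.1],"roll":0},{"grip":180,"translation":[0,0,-0.1],"roll":0},{"grip":180,"translation":[0,0,0],"roll":0}]'
python3 - <<'E'
from h import *
o=get_obs();print(o['ee_pos'],o['ft_force'])
save('wrist','w6',(220,60,460,300),2.4)
E
```

```text
clock: 9.35
ee_pos: [0.5276, 0.0091, 0.0424]
ee_rot: [0.0, 0.769, 0.639, 0.0]
ft_force: [-1.0, 0.2, -1.4]
width: 0.146
[-1.0405532   0.24990329 -1.40088416]
clock: 10.1
ee_pos: [0.5284, 0.0092, 0.0834]
ee_rot: [0.001, 0.769, 0.639, 0.001]
ft_force: [-0.2, 0.7, -0.1]
width: 0.294
[0.52841459 0.00923015 0.08344466] [-0.16565288  0.65355195 -0.06098866]
```

View pics/w6.png

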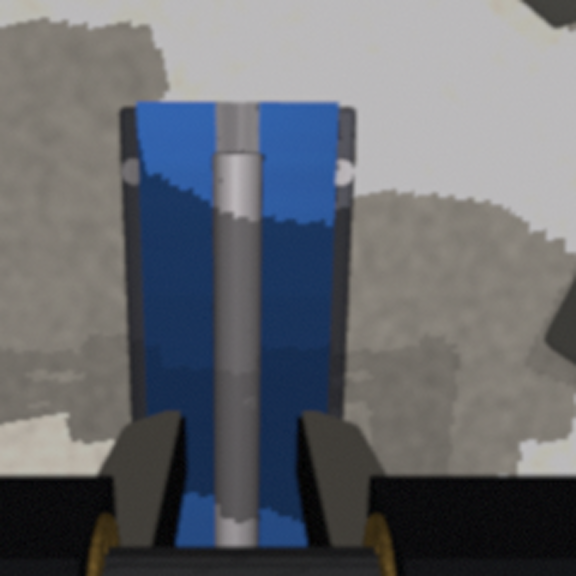

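The pin is seated in the groove: its centre is at u≈238 along its whole length and matches the groove. Next I go behind its rear end with closed fingers.

```bash
python3 -m crank '[{"grip":255,"translation":[0.15,0,0],"roll":0},{"grip":255,"translation":[0.15,0,0],"roll":0},{"grip":255,"translation":[0.15,0,0],"roll":0},{"grip":255,"translation":[0,0,0],"roll":0},{"grip":255,"translation":[0,0,0.1],"roll":0},{"grip":255,"translation":[0,0,0.095],"roll":0},{"grip":255,"translation":[0,0,0],"roll":0}]' 20
python3 -m crank '[{"grip":255,"translation":[-0.03,0,0],"roll":0},{"grip":255,"translation":[-0.03,0,0],"roll":0},{"grip":255,"translation":[-0.05,0,0],"roll":0},{"grip":255,"translation":[-0.05,0,0],"roll":0},{"grip":255,"translation":[-0.05,0,0],"roll":0},{"grip":255,"translation":[-0.05,0,0],"roll":0},{"grip":255,"translation":[0,0,0],"roll":0}]'
python3 - <<'E'
from h import *
o=get_obs();R=M(o['ee_rot']);print(o['ee_pos'],R.T@o['ft_force'],R.T@(o['ee_pos']-[.5276,.0091,.0424]))
save('wrist','w7',(220,60,460,300),2)
E
```

```text
clock: 11.02
ee_pos: [0.5434, 0.0963, 0.0421]
ee_rot: [-0.0, 0.77, 0.638, -0.001]
ft_force: [-0.8, -0.9, 0.2]
width: 0.004
clock: 11.9
ee_pos: [0.5345, 0.0452, 0.0436]
ee_rot: [0.0, 0.77, 0.638, -0.0]
ft_force: [-1.3, 0.1, 0.1]
width: 0.007
[0.53451651 0.0451708  0.04359412] [-0.12300878 -1.29474479 -0.1370217 ] [ 0.03672722  0.0001108  -0.00121062]
```

```bash
python3 -m crank '[{"grip":255,"translation":[-0.05,0,0],"roll":0},{"grip":255,"translation":[-0.05,0,0],"roll":0},{"grip":255,"translation":[-0.05,0,0],"roll":0},{"grip":255,"translation":[-0.05,0,0],"roll":0},{"grip":255,"translation":[-0.04,0,0],"roll":0},{"grip":255,"translation":[0,0,0],"roll":0}]'
python3 - <<'E'
from h import *
o=get_obs();R=M(o['ee_rot']);print(o['ee_pos'],R.T@o['ft_force'],R.T@(o['ee_pos']-[.5276,.0091,.0424]))
save('scene','s2');save('top','t2')
s=np.load('pics/s2.npz')['img'][180:240,215:375];t=np.load('pics/t2.npz')['img'][185:250,285:425]
s=cv2.resize(s,(720,270),interpolation=cv2.INTER_CUBIC);t=cv2.resize(t,(646,300),interpolation=cv2.INTER_CUBIC)
t=cv2.copyMakeBorder(t,0,0,0,74,0);cv2.imwrite('pics/st2.png',np.vstack([s,t]))
E
```

```text
clock: 12.7
ee_pos: [0.5256, -0.0018, 0.0435]
ee_rot: [0.0, 0.77, 0.638, -0.0]
ft_force: [0.8, -0.3, -0.4]
width: 0.005
[ 0.52560393 -0.00175155  0.04346567] [-0.18127056  0.81820506  0.35934753] [-1.10339043e-02  5.03111144e-05 -1.06134606e-03]
```

View pics/st2.png

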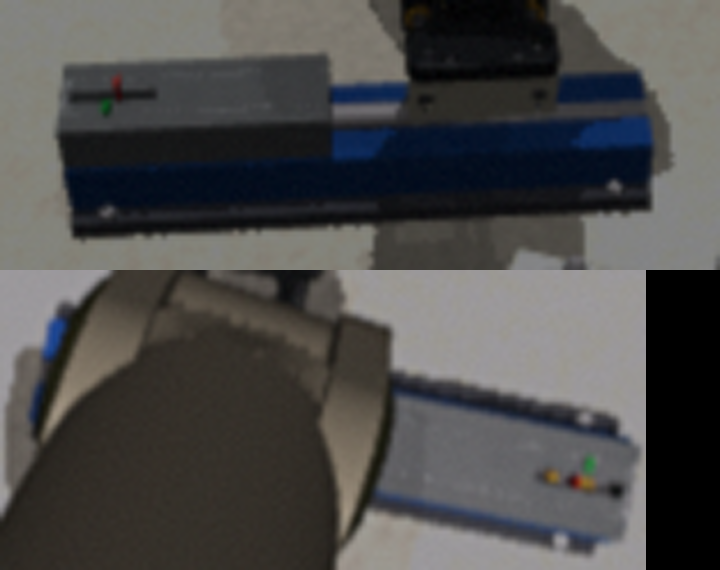

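The top half shows the pin entering the housing. The red pointer at (118,87) is about 6 mm short of the green mark at (106,107), so the feeler is untouched. I can track the pointer numerically from here.

```bash
cat > p.py <<'E'
from h import *
def pt(verbose=1):
    s=snapshot('scene');im=s['img'].astype(float)[180:225,215:290]
    r,g,b=im[...,0],im[...,1],im[...,2];v,u=np.mgrid[180:225,215:290]
    wr=np.clip(r-np.maximum(g,b)-25,0,None);wg=np.clip(g-np.maximum(r,b)-25,0,None)
    np.savez('pics/cur.npz',K=s['camera_matrix'],eye=s['eye'],R=s['rotation'])
    c=lambda m:((m*u).sum()/m.sum(),(m*v).sum()/m.sum())
    e=np.array([-.1816,-.9834]); a=w('cur',*c(wr),.07);k=w('cur',*c(wg),.07)
    o=get_obs();R=M(o['ee_rot'])
    print('clock',round(o['clock'],2),'short of green mm',round(float((k-a)[:2]@e)*1e3,2),'F',(R.T@o['ft_force']).round(1),'tcp x',round(float((R.T@(o['ee_pos']-[.5276,.0091,.0424]))[0])*1e3,1))
pt()
E
python3 p.py
python3 -m crank '[{"grip":255,"translation":[-0.03,0,0],"roll":0},{"grip":255,"translation":[-0.03,0,0],"roll":0},{"grip":255,"translation":[-0.01,0,0],"roll":0},{"grip":255,"translation":[0,0,0],"roll":0}]' >/dev/null; python3 p.py
python3 -m crank '[{"grip":255,"translation":[-0.005,0,0],"roll":0},{"grip":255,"translation":[-0.005,0,0],"roll":0},{"grip":255,"translation":[-0.005,0,0],"roll":0},{"grip":255,"translation":[0,0,0],"roll":0}]'>/dev/null; python3 p.py
```

```text
clock 12.85 short of green mm 4.64 F [-0.   0.4 -0.5] tcp x -9.8
clock 13.4 short of green mm 4.63 F [ 0.2 -0.3  1.8] tcp x -24.1
clock 13.95 short of green mm 4.65 F [ 0.7  0.3 -0. ] tcp x -27.0
```

```bash
for i in 1 2 3; do python3 -m crank '[{"grip":255,"translation":[-0.005,0,0],"roll":0},{"grip":255,"translation":[-0.005,0,0],"roll":0},{"grip":255,"translation":[-0.005,0,0],"roll":0},{"grip":255,"translation":[0,0,0],"roll":0}]'>/dev/null; python3 p.py; done
```

```text
clock 14.5 short of green mm 4.69 F [0.  0.  0.5] tcp x -30.2
clock 15.05 short of green mm 4.63 F [ 0.7  0.2 -0.3] tcp x -33.2
clock 15.6 short of green mm 4.6 F [ 0.5 -0.5  0.3] tcp x -36.1
```

```bash
for i in 1 2; do python3 -m crank '[{"grip":255,"translation":[-0.005,0,0],"roll":0},{"grip":255,"translation":[-0.005,0,0],"roll":0},{"grip":255,"translation":[0,0,0],"roll":0}]'>/dev/null; python3 p.py; done
```

```text
clock 16.02 short of green mm 3.34 F [ 1.3 -0.1  1.1] tcp x -38.1
clock 16.45 short of green mm 1.0 F [ 0.9 -0.4 -0.8] tcp x -40.1
```

```bash
python3 -m crank '[{"grip":255,"translation":[-0.005,0,0],"roll":0},{"grip":255,"translation":[-0.0025,0,0],"roll":0},{"grip":255,"translation":[0,0,0],"roll":0}]'>/dev/null; python3 p.py; for i in 1 2; do python3 -m crank '[{"grip":255,"translation":[-0.002,0,0],"roll":0},{"grip":255,"translation":[0,0,0],"roll":0}]'>/dev/null; python3 p.py; done
```

```text
clock 16.88 short of green mm -1.02 F [ 0.6 -1.1 -0.5] tcp x -41.5
clock 17.18 short of green mm -1.04 F [ 0.3 -0.9 -0.5] tcp x -41.9
clock 17.48 short of green mm -0.99 F [ 1.9 -0.3 -0.2] tcp x -42.1
```

```bash
for i in 1 2; do python3 -m crank '[{"grip":255,"translation":[-0.002,0,0],"roll":0},{"grip":255,"translation":[0,0,0],"roll":0}]'>/dev/null; python3 p.py; done
```

```text
clock 17.77 short of green mm -1.0 F [ 3.9 -0.8 -0.4] tcp x -42.2
clock 18.07 short of green mm -1.01 F [ 7.1 -1.  -0.3] tcp x -42.3
```

```bash
python3 -m crank '[{"grip":255,"translation":[0.01,0,0],"roll":0},{"grip":255,"translation":[0.05,0,0],"roll":0},{"grip":255,"translation":[0,0,-0.15],"roll":0},{"grip":255,"translation":[0,0,-0.2],"roll":0},{"grip":255,"translation":[0,0,0],"roll":0}]'; python3 p.py
python3 - <<'E'
from h import *
r=w('w4',533,140,.061);g=w('w4',607,172,.061);d=g-r
print(r,g,np.linalg.norm(d),np.degrees(np.arctan2(d[1],d[0])))
c=[w('w4',*q,.06) for q in((526,121),(619,163),(561,249),(475,207))]
print(sum(c)/4,[np.linalg.norm(c[i]-c[i-1]).round(4) for i in range(4)])
print('tip',w('w4',567,195,.094),'foot',w('w4',547,190,.064))
o=get_obs();R=M(o['ee_rot']);print(o['ee_pos'],np.degrees(np.arctan2(R[1,1],R[0,1])))
E
```

```text
clock: 18.7
ee_pos: [0.5235, -0.0213, 0.1157]
ee_rot: [0.002, 0.769, 0.639, 0.002]
ft_force: [0.8, 1.0, -1.1]
width: 0.007
clock 18.75 short of green mm -0.99 F [-0.7  0.1  0.3] tcp x -30.5
[0.67935657 0.04002763 0.061     ] [0.73053645 0.00800039 0.061     ] 0.060374871002718045 -32.03742190505379
[0.68857612 0.00447957 0.06      ] [np.float64(0.0662), np.float64(0.0759), np.float64(0.0708), np.float64(0.0774)]
tip [0.67750743 0.0093844  0.094     ] foot [0.68713696 0.00352441 0.064     ]
[ 0.52272607 -0.02106602  0.11439616] -10.580583617851977
```

```bash
python3 -m crank '[{"grip":255,"translation":[0.0907,0.1415,0],"roll":0},{"grip":255,"translation":[0.0907,0.1415,0],"roll":0},{"grip":255,"translation":[0.0907,0.1415,0],"roll":0},{"grip":255,"translation":[0.0907,0.1415,0],"roll":0},{"grip":255,"translation":[0,0,0],"roll":0.249},{"grip":255,"translation":[0,0,0],"roll":0.249},{"grip":255,"translation":[0,0,0],"roll":0.249},{"grip":255,"translation":[0,0,0.09],"roll":0},{"grip":255,"translation":[0,0,0.085],"roll":0},{"grip":255,"translation":[0,0,0],"roll":0}]'
cat > q.py <<'E'
from h import *
o=get_obs();R=M(o['ee_rot']);b=np.array([.848,-.53]);c=np.array([.53,.848]);d=o['ee_pos'][:2]-[.688,.004]
print(o['clock'],'s',d@b,'lat',d@c,'z',o['ee_pos'][2],'ang',np.degrees(np.arctan2(R[1,1],R[0,1])),'F',(R.T@o['ft_force']).round(1))
E
python3 q.py
python3 - <<'E'
from h import *
save('scene','s3',(300,200,400,300),5)
E
```

```text
clock: 20.0
ee_pos: [0.6452, 0.029, 0.076]
ee_rot: [-0.001, 0.874, 0.485, -0.002]
ft_force: [-0.2, 0.0, 0.3]
width: 0.006
20.0 s -0.04953906456538165 lat -0.0015237882857469384 z 0.07596789385280728 ang -31.927456587599238 F [-0.1 -0.2 -0.3]
```

View pics/s3.png

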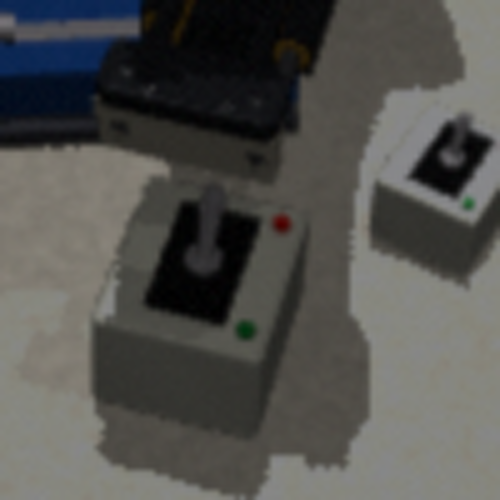

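The closed fingers stand behind the bat (210,200) on the red-lamp side of the largest box. Now I push.

```bash
python3 -m crank '[{"grip":255,"translation":[0,0.04,0],"roll":0},{"grip":255,"translation":[0,0.03,0],"roll":0},{"grip":255,"translation":[0,0.02,0],"roll":0},{"grip":255,"translation":[0,0.02,0],"roll":0},{"grip":255,"translation":[0,0,0],"roll":0}]'>/dev/null; python3 q.py
python3 -m crank '[{"grip":255,"translation":[0,0.015,0],"roll":0},{"grip":255,"translation":[0,0.015,0],"roll":0},{"grip":255,"translation":[0,0,0],"roll":0}]'>/dev/null; python3 q.py
python3 -m crank '[{"grip":255,"translation":[0,0.015,0],"roll":0},{"grip":255,"translation":[0,0.01,0],"roll":0},{"grip":255,"translation":[0,0,0],"roll":0}]'>/dev/null; python3 q.py
python3 - <<'E'
from h import *
save('wrist','w8')
E
```

```text
20.675 s -0.026124409438114896 lat -0.0006834819482369378 z 0.07852521454018857 ang -32.003938880843066 F [ 0.1 -0.9 -0.6]
21.05 s -0.019937073527223514 lat -0.0007796763881751446 z 0.07843138186946504 ang -32.010428670065444 F [ 0.2  0.3 -0.5]
21.425 s -0.015127664526516794 lat -0.0007762871975208655 z 0.07843373892053265 ang -32.0099827933179 F [-0.6 -0.2  1.1]
```

```bash
python3 -m crank '[{"grip":255,"translation":[0,-0.1,0],"roll":0},{"grip":255,"translation":[0,-0.05,-0.1],"roll":0},{"grip":255,"translation":[0,-0.15,-0.25],"roll":0},{"grip":255,"translation":[0,-0.15,-0.25],"roll":0},{"grip":255,"translation":[0,-0.15,-0.1],"roll":0},{"grip":255,"translation":[0,0,0],"roll":0},{"grip":255,"translation":[0,0,0],"roll":0}]'; python3 p.py
python3 - <<'E'
from h import *
save('scene','s4',(160,150,480,310),2.5)
E
```

```text
clock: 22.35
ee_pos: [0.5733, 0.0751, 0.219]
ee_rot: [0.0, 0.875, 0.485, 0.001]
ft_force: [0.2, 0.3, -0.6]
width: 0.007
clock 22.4 short of green mm -1.0 F [0.9 1.2 0.3] tcp x 79.9
```

View pics/s4.png

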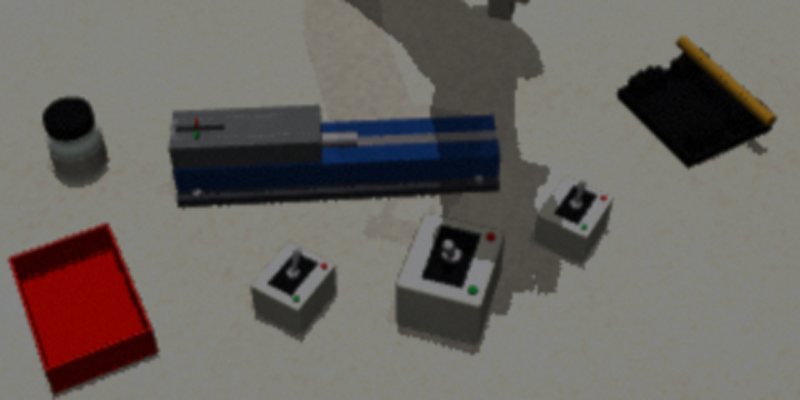

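The pin sticks out of the housing, the pointer stands beside the green mark, and the bat now leans toward the camera on the green side. I'll check the bat by projection and hand in.

Run:
```python
from h import *
f=lambda s:(px('s4',[.688+.848*s,.004-.53*s,.094])-[160,150])*2.5
print('crop px off',f(-.015),'on',f(.015))
from plant import finish_job
print(finish_job())
```

```text
crop px off [457.66728102 215.06078155] on [448.01742044 241.54590028]
the job is handed in; nothing more can be done
None
```

The steel pin is home in the groove and the toggle on the largest control box is on. I handed the job in at about 22.4 s of the 54 s allowed.

- **Pin:** I took the steel pin from the rack, laid it in the groove and pushed it in with closed fingers.
- **Home against the stop:** The pointer stopped moving while the push force rose to about 7 N, below the 12 N at which the stop gives way. It stayed put after I backed off and again after the toggle was flipped.
- **Toggle:** I flipped it from the red side to the green side. In the last picture the bat's tip is at about (449, 247); by projection it should be at (448, 242) when on and (458, 215) when off.
- **Bystanders:** The brass pin, jar and tray look untouched in the last picture, though I did not measure them. The robot ended clear of everything, at 0.22 m height.

One reading disagreed slightly: the pointer's travel measured about 5.65 mm against the stated 6 mm. I put that down to the camera's calibration, because the pointer did not move further as the force rose.

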